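# Shut off the water manifold and take its push-fit tubes out

## Task

Shut off the water first: take the T-head key from the parts bin, put its head lengthwise through the slot in the manifold until its collar lies on the top, turn it a full quarter turn clockwise and leave it locked there. Then free every tube in the manifold by pressing its black collet ring down while you draw the tube up and out, and put all the tubes in the black bowl for washing. Close all three ports with the dust caps from the bin, seated fully down, and do not knock over anything else.

Things in the scene. Friction and masses are not known exactly. Their poses are not given: they have to be found in the camera images.
- manifold: grey metal water manifold fixed on the work surface: a box 74 mm (its x) by 310 mm (its y) by 65 mm high, origin at the centre of its underside, z up. Along its y lie three push-fit ports (y = +115, +40, -35 mm) and the slot of the shut-off valve (y = -115 mm), all opening upward in its top face
- slot (a point): centre of the shut-off slot, at the level of the manifold's top face, axes as the manifold's. The slot is 62 mm long along the manifold's y and 22 mm wide along its x; the plate is 12 mm thick, with a free chamber under it in which the head of the key can turn, and with the drive ribs of the valve, which take the head between them when it comes down through the slot
- shutoff (a joint): angle of the shut-off valve under the slot, rad: 0 open (as found), 1.57 shut. It is turned by the head of the T-head key, clockwise seen from above, about 0.05 N m of friction, and stays where it is left; the key has about 0.15 rad of play in it. It stops at 1.57
- key_grip (a point): middle of the flat black handle of the T-head key (38 mm long along key x, 14 mm thick along key y: pinch it here; the handle reaches from 21 mm below to 28 mm above this point). The key stands upright (z up), 91 mm tall, in one of the compartments of the parts bin; handle and T-head lie along the same x axis
- key_head (a point): middle of the underside of the key's T-head, 63 mm below the handle's middle. The head is a steel bar 56 mm (key x) by 16 mm (key y) by 12 mm high; above it a round shank, then a round collar, 44 mm in diameter, its underside 36 mm above this point: it comes to rest on the manifold's top face
- parts_bin: grey parts bin, fixed, 144 mm square and 20 mm high, walls and floor 4 mm, with four square compartments of 66 mm. One holds the upright key (its x roughly along the bin's y), the other three a dust cap each; which is where differs. Origin at the centre of its underside
- bowl: loose black bowl, 183 mm wide at the rim, 64 mm high, flat inner floor of about 90 mm diameter 4 mm above its underside. Origin at the centre of its underside, z up
- salt_center (a point): middle of the salt shaker standing behind the manifold, 44 mm wide, 90 mm high; a bystander
- pepper_center (a point): middle of the spice jar with yellow lid standing behind the manifold, 45 mm wide, 100 mm high; a bystander
- tube_1_center (a point): centre (half-way up) of the rigid off-white tube in port 1, None if that port is empty. A tube is 113 mm long and 24 mm in diameter with a hexagonal end piece 10 mm high, no wider than the tube, on top; z runs from its foot to that end. As found it stands in the port, its top 46 mm above the collet ring, held by jaws in a groove near its foot: it does not come out while the jaws are shut.
- port_1 (a point): centre of the upper face of the collet ring of port 1, on the port's axis; it goes down with the ring. The black ring has an outer diameter of 54 mm and a hole of 26 mm round the tube; at rest its face is 79 mm above the work surface
- cap_1_grip (a point): black rubber dust cap 1 (all three are alike; any cap fits any port): this point is in the middle of its upright round knob, 20 mm in diameter, 36 mm above its foot. Below the knob a round flange 40 mm wide, its underside 12 mm above the foot, and a stub 19 mm wide. 52 mm tall, z up; it stands on its stub in the bin. On a port, the stub is in the ring's hole and the flange lies on the collet ring
- collet_1 (a joint): how far the collet ring of port 1 is pressed down, m: 0 at rest, 0.010 at its stop. Some 3 to 6 N of spring, more when pressed quickly; let go, it creeps back up in about 0.8 s. The jaws let go of the tube beyond about 0.005; once the tube has risen about 5 mm with the jaws open it is free
- tube_2_center (a point): centre (half-way up) of the rigid off-white tube in port 2, None if that port is empty. A tube is 113 mm long and 24 mm in diameter with a hexagonal end piece 10 mm high, no wider than the tube, on top; z runs from its foot to that end. As found it stands in the port, its top 46 mm above the collet ring, held by jaws in a groove near its foot: it does not come out while the jaws are shut.
- port_2 (a point): centre of the upper face of the collet ring of port 2, on the port's axis; it goes down with the ring. The black ring has an outer diameter of 54 mm and a hole of 26 mm round the tube; at rest its face is 79 mm above the work surface
- cap_2_grip (a point): black rubber dust cap 2 (all three are alike; any cap fits any port): this point is in the middle of its upright round knob, 20 mm in diameter, 36 mm above its foot. Below the knob a round flange 40 mm wide, its underside 12 mm above the foot, and a stub 19 mm wide. 52 mm tall, z up; it stands on its stub in the bin. On a port, the stub is in the ring's hole and the flange lies on the collet ring
- collet_2 (a joint): how far the collet ring of port 2 is pressed down, m: 0 at rest, 0.010 at its stop. Some 3 to 6 N of spring, more when pressed quickly; let go, it creeps back up in about 0.8 s. The jaws let go of the tube beyond about 0.005; once the tube has risen about 5 mm with the jaws open it is free
- tube_3_center (a point): centre (half-way up) of the rigid off-white tube in port 3, None if that port is empty. A tube is 113 mm long and 24 mm in diameter with a hexagonal end piece 10 mm high, no wider than the tube, on top; z runs from its foot to that end. As found it stands in the port, its top 46 mm above the collet ring, held by jaws in a groove near its foot: it does not come out while the jaws are shut.
- port_3 (a point): centre of the upper face of the collet ring of port 3, on the port's axis; it goes down with the ring. The black ring has an outer diameter of 54 mm and a hole of 26 mm round the tube; at rest its face is 79 mm above the work surface
- cap_3_grip (a point): black rubber dust cap 3 (all three are alike; any cap fits any port): this point is in the middle of its upright round knob, 20 mm in diameter, 36 mm above its foot. Below the knob a round flange 40 mm wide, its underside 12 mm above the foot, and a stub 19 mm wide. 52 mm tall, z up; it stands on its stub in the bin. On a port, the stub is in the ring's hole and the flange lies on the collet ring
- collet_3 (a joint): how far the collet ring of port 3 is pressed down, m: 0 at rest, 0.010 at its stop. Some 3 to 6 N of spring, more when pressed quickly; let go, it creeps back up in about 0.8 s. The jaws let go of the tube beyond about 0.005; once the tube has risen about 5 mm with the jaws open it is free
Mind the look-alikes: they are no part of the job. Leave any purple or red look-alike of the part that bears tube_1_center alone.

How it is judged (in metres and radians):
On the way:
1. the key is seated in the slot and turned: the water is shut off (value of joint shutoff above 1.15 rad and horizontal distance between key_grip and slot below 0.012 m and z of key_grip in the frame of slot below 0.031 m and angle between the x axis of key_grip and the x axis of slot, either way round below 0.4 rad and angle between key_grip's own z axis and vertical below 0.2 rad), for 0.2 s.
At the end, for the whole second after the job is handed in: Shut-off beyond 1.15 rad, key upright in the slot, collar down (4 mm), head within 0.4 rad of square to the slot; every tube's centre within 75 mm of the bowl's axis, 8 to 73 mm above its underside; a dust cap upright and down (5 mm) on each port; bowl upright, at rest (all of step 1 and angle between bowl's own z axis and vertical below 0.15 rad and linear speed of bowl below 0.02 m/s and z of tube_1_center in the frame of bowl between 0.008 and 0.073 m and horizontal distance between each of tube_1_center, tube_2_center, tube_3_center and bowl below 0.075 m and ((horizontal distance between cap_1_grip and port_1 below 0.008 m and z of cap_1_grip in the frame of port_1 below 0.029 m and angle between cap_1_grip's own z axis and vertical below 0.15 rad) or (horizontal distance between cap_2_grip and port_1 below 0.008 m and z of cap_2_grip in the frame of port_1 below 0.029 m and angle between cap_2_grip's own z axis and vertical below 0.15 rad) or (horizontal distance between cap_3_grip and port_1 below 0.008 m and z of cap_3_grip in the frame of port_1 below 0.029 m and angle between cap_3_grip's own z axis and vertical below 0.15 rad)) and z of tube_2_center in the frame of bowl between 0.008 and 0.073 m and ((horizontal distance between cap_1_grip and port_2 below 0.008 m and z of cap_1_grip in the frame of port_2 below 0.029 m and angle between cap_1_grip's own z axis and vertical below 0.15 rad) or (horizontal distance between cap_2_grip and port_2 below 0.008 m and z of cap_2_grip in the frame of port_2 below 0.029 m and angle between cap_2_grip's own z axis and vertical below 0.15 rad) or (horizontal distance between cap_3_grip and port_2 below 0.008 m and z of cap_3_grip in the frame of port_2 below 0.029 m and angle between cap_3_grip's own z axis and vertical below 0.15 rad)) and z of tube_3_center in the frame of bowl between 0.008 and 0.073 m and ((horizontal distance between cap_1_grip and port_3 below 0.008 m and z of cap_1_grip in the frame of port_3 below 0.029 m and angle between cap_1_grip's own z axis and vertical below 0.15 rad) or (horizontal distance between cap_2_grip and port_3 below 0.008 m and z of cap_2_grip in the frame of port_3 below 0.029 m and angle between cap_2_grip's own z axis and vertical below 0.15 rad) or (horizontal distance between cap_3_grip and port_3 below 0.008 m and z of cap_3_grip in the frame of port_3 below 0.029 m and angle between cap_3_grip's own z axis and vertical below 0.15 rad))); the robot touches nothing.
It fails at once if a tube drawn out of its port while the water is not shut off (z of any of tube_1_center, tube_2_center, tube_3_center in the frame of manifold above 0.085 m and value of joint shutoff below 1.1 rad).
It fails at once if salt knocked over (angle between salt_center's own z axis and vertical above 0.6 rad).
It fails at once if pepper knocked over (angle between pepper_center's own z axis and vertical above 0.6 rad).
Of tube_1, tube_2, tube_3 only 2 to 3 are there at a start; the rules pass over those that are not, and their reading is None.
At some moment in a run one of bowl may be knocked a few centimetres aside while the robot is not near it.
Once in a run the grip may slacken for a moment while it holds something.
It also fails if it takes over 210 s, if anything falls off the work surface, if the arm or the gripper's body presses on something with over 40 N, if the wrist force passes 120 N, or if a joint passes its speed limit or range.

## Robot

A 6-joint arm with a two-finger parallel gripper is mounted at the origin on a cart in front of the work surface, level with it; the furniture and walls round the work are solid. World frame = base frame: x ahead of the robot, y to its left, z up, the work surface at z = 0. Lengths are in mm, angles in rad, forces in N, time in s.
With the tool pointing down it reaches from about 350 to 975 mm from the base axis. Payload 7.1 kg.
Tool frame: the origin (TCP) lies between the finger pads; the fingertips stand 19 mm ahead of it and the grasp point (between the pads) is the TCP (ctrl.tcp_to_tips is the distance from the TCP to the fingertips, in mm); z points along the fingers, y is the line along which they close (so a half turn about z gives the same grasp; the last joint's range is limited). The gripper opens to 88 mm and grips with 3 to 60 N. Pads are 20 mm wide; open, the fingers measure 115 mm over their backs; the gripper's body (75 mm by 178 mm) begins 61 mm behind the grasp point.
Start: joints at [1.164, 0.423, 1.63, -0, 1.089, -0.019], TCP at [236.313, 578.585, 241.675] pointing down, gripper open.
Joint ranges: [-3, 3], [-0.9, 2.11], [0.09, 2.58], [-1.31, 4.45], [0.11, 2.69], [-2.54, 2.54]. Speed limits (rad/s): [2.39, 2.39, 3.01, 3.14, 3.14, 3.14].

## Interface

Orientations are given as a rotation vector (axis times angle).
In Python, from workcell import status, optics, ctrl gives the robot as it stands. The module is installed in compiled form; this text tells all that it offers.
- The arm moves only by the shell command python3 -m inch 'ROWS'. ROWS is JSON, a list that holds one entry, the list of rows, each a list of 7 numbers: the shift along the tool's x, y, z in mm, then the turn, a rotation vector about the tool's x, y, z in rad, then the opening in per cent of the stroke, from 0 (shut) to 100 (fully open). A call has 1 to 20 rows; each row is the pose to reach, as a shift and turn from the pose commanded when the call began, along the tool's axes at that moment; what a row does not reach only later rows make up. A row lasts 1/10 s, in which the tool goes at most 50 mm and 8.59 degrees, less where a joint would pass 70% of its speed; a pose out of reach is approached as far as the arm can. A call with a gripper value outside its range is refused whole. The fingers move at their own pace and stop on an object; the grip force is fixed at half the most. Time passes only in rows, so rows that repeat a pose let the fingers close. It gives the time, the measured TCP pose, the force, the opening and the grip force at its end, in the units of the state.
- status.get_obs(): the state, without advancing time (a new reading comes with each control period).
- optics.get_image(name): name is "side" or "top"; returns a dict with "frame" (420x560x3 uint8, red, green, blue), "fx", "fy", "cx", "cy" (pixels), "rvec" (rotation vector, rad) and "tvec" (3), from world to camera coordinates, as OpenCV has them. Camera axes: x right, y down, z forward; pixel columns grow to the right and rows downward; lengths in mm; the calibration is good to about 2 mm. A picture is of the moment at which its call begins. There is no depth.
- ctrl.close_job(): hands the job in; it is judged then, once.
The state is a dict: "t": time; "qpos": joint angles; "qvel": joint speeds; "joint_torque": joint torques, N m; "ee_pos": TCP position; "orientation": TCP orientation; "ft_force": force on the tool from outside, world axes, zero at the start; "moment": the same for the moment, N m; "width": finger opening in mm; "grasp_force": force on a finger pad.
Only numpy, scipy, OpenCV 4.12 (cv2) and the standard library are available. Lean on these libraries where they do the work, as an engineer would, in place of code of your own. Each camera call takes 0.05 s, during which the arm holds its last target. There are 200 camera calls.

## Working session

There is one attempt and no reset: what is moved stays moved. The work goes in short steps, Python scripts to look and compute and a shell command to move; the robot and the scene stay as the last step left them, time stands still between calls to the robot, and variables do not carry over. Pictures are saved under pics/ and viewed, at most 14 in all, crops included, and the job is handed in when it is done.

```bash
mkdir -p pics
cat > h.py <<'E'
import numpy as np, cv2
from workcell import status, optics, ctrl
from scipy.spatial.transform import Rotation as R
def img(n):
    d=optics.get_image(n); return d
def save(d,name,crop=None,s=1):
    f=d["frame"][:,:,::-1]
    if crop: x0,y0,x1,y1=crop; f=f[y0:y1,x0:x1]
    cv2.imwrite("pics/"+name,cv2.resize(f,None,fx=s,fy=s,interpolation=cv2.INTER_CUBIC))
def ray(d,u,v):
    r=R.from_rotvec(np.ravel(d["rvec"])).as_matrix(); t=np.ravel(d["tvec"])
    c=-r.T@t; w=r.T@np.array([(u-d["cx"])/d["fx"],(v-d["cy"])/d["fy"],1]); return c,w
def onz(d,u,v,z):
    c,w=ray(d,u,v); return c+w*(z-c[2])/w[2]
def proj(d,p):
    r=R.from_rotvec(np.ravel(d["rvec"])).as_matrix(); q=r@np.array(p,float)+np.ravel(d["tvec"])
    return d["fx"]*q[0]/q[2]+d["cx"],d["fy"]*q[1]/q[2]+d["cy"]
def obs():
    o=status.get_obs()
    for k in ("t","qpos","ee_pos","orientation","ft_force","width","grasp_force"): print(k,np.round(o[k],3))
    return o
E
python3 - <<'E'
from h import *
o=obs(); print(R.from_rotvec(o["orientation"]).as_matrix().round(3))
for n in("top","side"):
    d=img(n); save(d,n+"0.png",s=1.4); print(n,d["fx"],d["cx"],d["cy"],ray(d,280,210))
E
```

```text
t 0.0
qpos [ 1.164  0.424  1.631 -0.     1.089 -0.019]
ee_pos [236.124 578.101 240.912]
orientation [-6.050e-01 -3.082e+00  2.000e-03]
ft_force [ 0.117  0.018 -0.013]
width 87.978
grasp_force 0.0
[[-0.926  0.378 -0.001]
 [ 0.378  0.926 -0.001]
 [ 0.    -0.002 -1.   ]]
top 497.3502632699099 276.01976682783527 209.07813525366046 (array([ 264.08958322,  -11.83305864, 1390.74990837]), array([ 0.1894143 , -0.01298742, -0.98184573]))
side 516.3022181233265 271.13637799461736 212.00145804127496 (array([  106.70473738, -1100.18479237,   530.37793477]), array([ 0.34590738,  0.86285223, -0.36897679]))
```

View pics/top0.png

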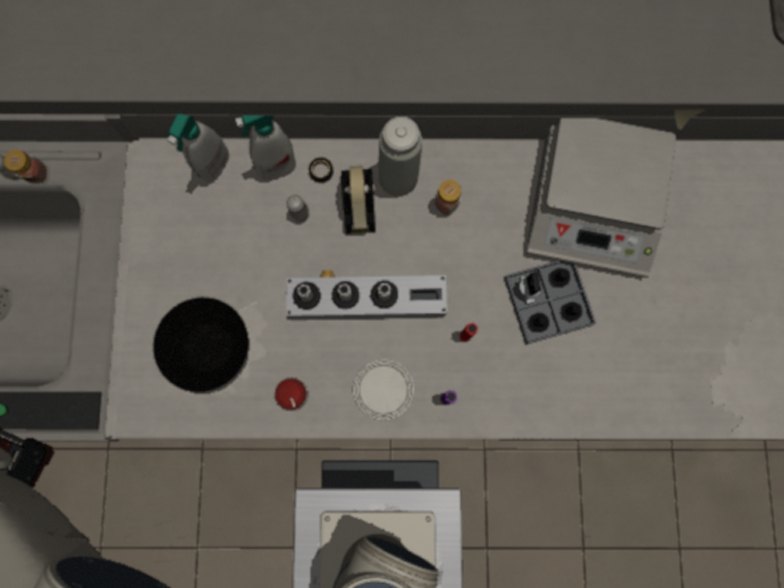

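View pics/side0.png

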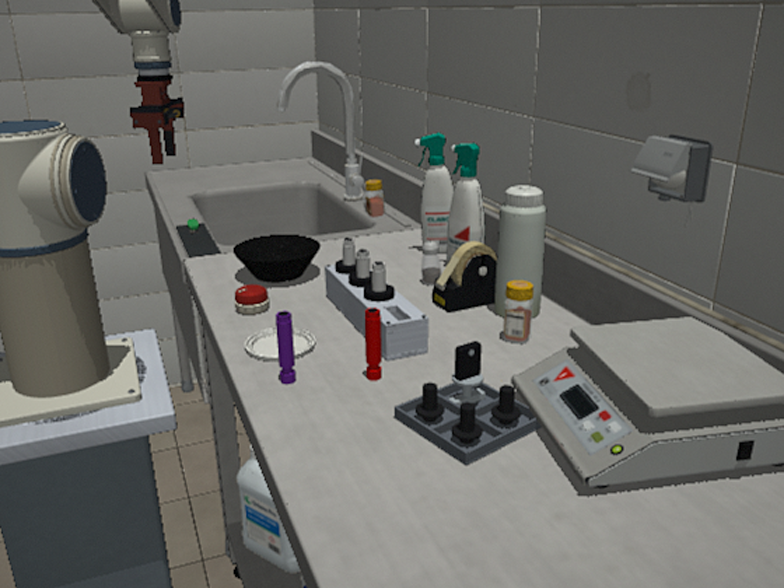

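The top view shows the manifold (px 288-446, 278-316 in the 1.4x picture) with all three ports holding an off-white tube. The bin is at (548,300), with the key in its upper-left compartment. The bowl is at (201,344). The red (469,331) and purple (447,397) standing tubes are look-alikes: wrong colour and not in the manifold. The enlarged crop confirms this.

Run:
```python
from h import *
d=img("top"); s=img("side")
f=d["frame"][:,:,::-1]; g=s["frame"][:,:,::-1]
rs=lambda a,w,h:cv2.resize(a,(w,h),interpolation=cv2.INTER_CUBIC)
a=rs(f[190:240,200:330],780,300)   # x6
b=rs(f[182:247,355:430],345,299)   # x4.6
c=rs(g[235:335,270:390],360,300)
cv2.imwrite("pics/c1.png",np.vstack([a,np.hstack([b,c,np.zeros((299,75,3),np.uint8)]) if c.shape[0]==299 else np.hstack([b,c[:299],np.zeros((299,75,3),np.uint8)])]))
for n,p in dict(c1=(288,278),c2=(446,276),c3=(446,315),c4=(288,317)).items(): print(n,onz(d,p[0]/1.4,p[1]/1.4,65).round(1))
```

```text
c1 [551.1 173.1  65. ]
c2 [ 555.8 -134.7   65. ]
c3 [ 478.8 -133.5   65. ]
c4 [474.3 170.9  65. ]
```

View pics/c1.png

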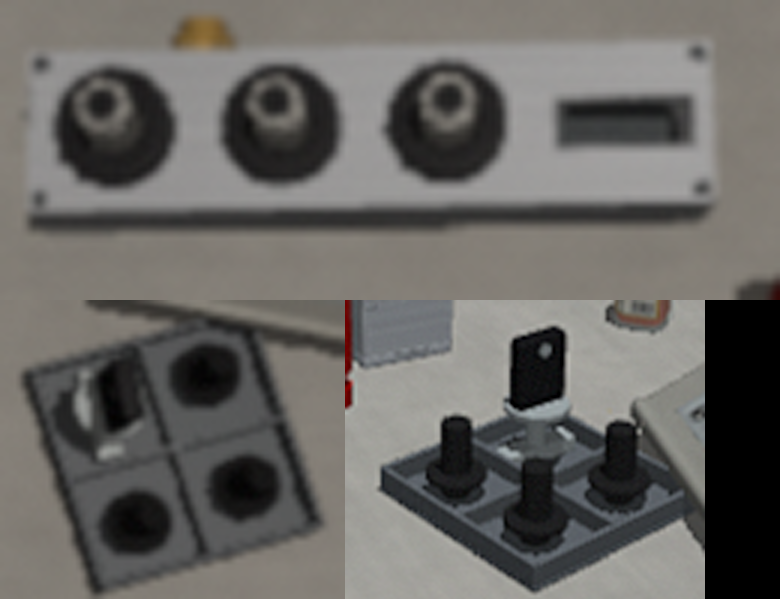

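Crop: the manifold, with its slot at about crop (625,121) and its rings at (115,127), (281,125) and (446,122). All three tubes are off-white. In the bin the key is upper-left and the caps are in the other compartments. The red and purple ones are outside it.

```bash
cat > m1.py <<'E'
from h import *
d=img("top"); s=img("side")
A=lambda x,y:(200+x/6,190+y/6)
B=lambda x,y:(355+x/4.6,182+(y-300)/4.6)
C=lambda x,y:(270+(x-345)/3,235+(y-300)/3)
f=d["frame"]; 
# manifold top face
hsv=cv2.cvtColor(f,cv2.COLOR_RGB2HSV); g=cv2.cvtColor(f,cv2.COLOR_RGB2GRAY)
cs=np.array([onz(d,*A(*p),65) for p in((30,50),(713,42),(711,205),(28,212))])
c=cs.mean(0); yv=(cs[0]+cs[3]-cs[1]-cs[2])[:2]; print("manifold",c.round(1),"len",np.linalg.norm(yv)/2,"yaw",np.arctan2(-yv[0],yv[1]))
yv/=np.linalg.norm(yv); xv=np.array([yv[1],-yv[0]])
print("slot meas",onz(d,*A(625,121),65).round(1),"model",c[:2]-115*yv)
for p,y in zip(((115,127),(281,125),(446,122)),(115,40,-35)): print("port",onz(d,*A(*p),79).round(1),c[:2]+y*yv)
cb=np.array([onz(d,*B(*p),20) for p in((27,372),(320,522),(97,590))]); print("bin",cb.round(1),np.linalg.norm(cb[1]-cb[2]),np.linalg.norm(cb[0]-cb[2]))
bc=(cb[0]+cb[1])/2; print("binc",bc)
e=(cb[0]-cb[2]); 
for p in((205,377),(135,523),(245,488)): print("cap top-flange",onz(d,*B(*p),20).round(1))
for p in((456,418),(538,463),(621,427)): print("cap side knobtop",onz(s,*C(*p),56).round(1))
for p in((512,338),(560,327),(566,398),(512,408)): print("key side", [onz(s,*C(*p),z).round(1) for z in(95,46)])
for p in((95,365),(133,352),(140,405),(103,427)): print("key top",onz(d,*B(*p),95).round(1))
E
python3 m1.py
```

```text
manifold [516.6  20.   65. ] len 308.8092643295082 yaw 0.013528348295971668
slot meas [519.5 -95.   65. ] model [518.14927024 -94.97637986]
port [513.6 134.1  79. ] [515.03784504 135.00257359]
port [514.7  59.9  79. ] [516.05244021  60.0094366 ]
port [516.2 -14.   79. ] [517.06703538 -14.9837004 ]
bin [[ 564.6 -258.3   20. ]
 [ 471.9 -433.2   20. ]
 [ 430.2 -296.3   20. ]] 143.11866919493153 139.61615910618997
binc [ 518.24611382 -345.7565323    20.        ]
cap top-flange [ 561.7 -367.5   20. ]
cap top-flange [ 471.1 -320.9   20. ]
cap top-flange [ 492.7 -388.7   20. ]
cap side knobtop [ 474.3 -317.1   56. ]
cap side knobtop [ 496.1 -386.3   56. ]
cap side knobtop [ 563.9 -367.3   56. ]
key side [array([ 521.7, -299.2,   95. ]), array([ 568.4, -209. ,   46. ])]
key side [array([ 557.7, -296.7,   95. ]), array([ 608.5, -206.3,   46. ])]
key side [array([ 514.3, -384.5,   95. ]), array([ 560.2, -303.9,   46. ])]
key side [array([ 479.4, -383.2,   95. ]), array([ 521.3, -302.5,   46. ])]
key top [ 552.4 -284.5   95. ]
key top [ 560.2 -306.9   95. ]
key top [ 528.7 -309.7   95. ]
key top [ 515.7 -287.7   95. ]
```

Run:
```python
from h import *
d=img("top"); s=img("side")
f=d["frame"][:,:,::-1]; g=s["frame"][:,:,::-1]
rs=lambda a:cv2.resize(a,(400,400),interpolation=cv2.INTER_CUBIC)
cv2.imwrite("pics/c2.png",np.hstack([rs(f[190:230,355:395]),rs(g[240:290,310:360])]))
def tri(a,b):
    c1,w1=ray(d,*a);c2,w2=ray(s,*b); w1/=np.linalg.norm(w1);w2/=np.linalg.norm(w2)
    t=np.linalg.lstsq(np.c_[w1,-w2],c2-c1,rcond=None)[0]; p,q=c1+w1*t[0],c2+w2*t[1]; return (p+q)/2,np.linalg.norm(p-q)
k=lambda *p:(p[0]/1.4,p[1]/1.4)
print("scale plate front-left",tri(k(546,204),k(576,335)),"near-right",tri(k(660,222),k(655,410)))
print("red top",tri(k(474,326),k(374,312)))
for n,y in(("salt",0),):print(tri(k(295,201),k(430,244)),tri(k(449,187),k(518,285)))
m=cv2.inRange(f,(0,0,0),(45,45,45)); n,l,st,ce=cv2.connectedComponentsWithStats(m[200:300,90:190])
i=1+np.argmax(st[1:,4]); x,y,w,h,a=st[i]; print("bowl",x+90,y+200,w,h, onz(d,90+x+w/2,200+y+h/2,64))
```

```text
scale plate front-left (array([ 694.68709432, -329.69395636,   93.82893344]), np.float64(2.3172837464514324)) near-right (array([ 653.19700315, -544.51865803,  100.54256538]), np.float64(5.539798084892603))
red top (array([ 448.66189887, -180.15390491,  113.06193034]), np.float64(3.839775611749575))
(array([698.41903491, 161.46007908,  86.23453137]), np.float64(4.628424881140782)) (array([ 721.53895893, -138.22484845,  100.18862166]), np.float64(8.055719371529122))
bowl 110 213 67 67 [419.75495659 335.76095702  64.        ]
```

View pics/c2.png

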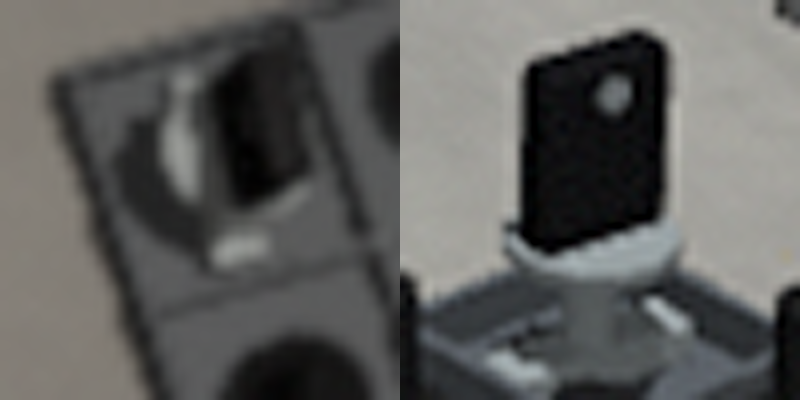

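The crop shows the key standing upright. In the right half its head ends show at (520,370) and (668,318), and the lower front edge of the handle runs from (525,252) to (660,218). That gives the key's yaw and centre.

Run:
```python
from h import *
d=img("top"); s=img("side")
C=lambda x,y:(310+(x-400)/8,240+y/8); T=lambda x,y:(355+x/10,190+y/10)
a,b=onz(s,*C(520,370),14),onz(s,*C(668,318),14); print(a,b,np.arctan2(*(b-a)[1::-1]),np.linalg.norm(b-a),(a+b)/2)
a,b=onz(s,*C(525,252),46),onz(s,*C(660,218),46); print(a,b,np.arctan2(*(b-a)[1::-1]),np.linalg.norm(b-a))
print("head near end top view",onz(d,*T(240,248),16), "handle top corners",[onz(d,*T(*p),95).round() for p in((265,45),(300,30),(305,175),(240,205))])
```

```text
[ 519.1463029  -305.48900774   14.        ] [ 565.08276983 -296.67566459   14.        ] 0.18955595067279607 46.774287932253955 [ 542.11453637 -301.08233617   14.        ]
[ 520.3006153  -304.27710838   46.        ] [ 558.91586637 -301.50494105   46.        ] 0.07166649459152298 38.71462937278764
head near end top view [ 516.20527486 -308.51830949   16.        ] handle top corners [array([ 557., -300.,   95.]), array([ 561., -310.,   95.]), array([ 521., -310.,   95.]), array([ 513., -292.,   95.])]
```

```bash
cat >> h.py <<'E'
def go(x,y,z,a):
    """tool-axis shift and turn to TCP (x,y,z) pointing down with tool y at world angle a"""
    o=status.get_obs(); r=R.from_rotvec(o["orientation"]).as_matrix()
    ty=np.array([np.cos(a),np.sin(a),0]); tz=np.array([0,0,-1.]); T=np.c_[np.cross(ty,tz),ty,tz]
    print("shift",(r.T@(np.array([x,y,z])-o["ee_pos"])).round(1),"rv",R.from_matrix(r.T@T).as_rotvec().round(3),"|",o["t"].round(2) if hasattr(o["t"],"round") else o["t"],np.round(o["ee_pos"],1),"tooly",round(float(np.arctan2(r[1,1],r[0,1])),3),"q",np.round(o["qpos"],2))
E
python3 -c "
from h import *
go(541,-300,230,-1.45)"
```

```text
shift [-614.3 -698.1   11.7] rv [-0.     0.     2.633] | 0.5 [236.3 578.6 241.6] tooly 1.183 q [ 1.16  0.42  1.63 -0.    1.09 -0.02]
```

```bash
python3 -m inch '[[[-614,-698,12,0,0,2.633,100],[-614,-698,12,0,0,2.633,100],[-614,-698,12,0,0,2.633,100],[-614,-698,12,0,0,2.633,100],[-614,-698,12,0,0,2.633,100],[-614,-698,12,0,0,2.633,100],[-614,-698,12,0,0,2.633,100],[-614,-698,12,0,0,2.633,100],[-614,-698,12,0,0,2.633,100],[-614,-698,12,0,0,2.633,100],[-614,-698,12,0,0,2.633,100],[-614,-698,12,0,0,2.633,100],[-614,-698,12,0,0,2.633,100],[-614,-698,12,0,0,2.633,100],[-614,-698,12,0,0,2.633,100],[-614,-698,12,0,0,2.633,100],[-614,-698,12,0,0,2.633,100],[-614,-698,12,0,0,2.633,100],[-614,-698,12,0,0,2.633,100],[-614,-698,12,0,0,2.633,100]]]'; python3 -c "
from h import *
go(541,-300,74,-1.45)"
```

```text
t: 2.5
ee_pos: [541.7, -303.5, 229.5]
orientation: [3.135, 0.184, 0.002]
ft_force: [0.5, -0.3, -0.1]
width: 87.8
grasp_force: 0.0
shift [ -0.5  -3.8 155.5] rv [ 0.001 -0.001 -0.003] | 2.5 [ 541.7 -303.5  229.5] tooly -1.453 q [-0.53  0.43  1.65 -0.    1.06  0.92]
```

```bash
python3 -m inch '[[[0,-4,50,0,0,0,57],[0,-4,100,0,0,0,57],[0,-4,130,0,0,0,57],[0,-4,153,0,0,0,57],[0,-4,153,0,0,0,57],[0,-4,153,0,0,0,57],[0,-4,153,0,0,0,0],[0,-4,153,0,0,0,0],[0,-4,153,0,0,0,0],[0,-4,153,0,0,0,0],[0,-4,153,0,0,0,0],[0,-4,153,0,0,0,0],[0,-4,153,0,0,0,0],[0,-4,153,0,0,0,0]]]'
```

```text
t: 3.9
ee_pos: [540.5, -295.9, 77.1]
orientation: [3.136, 0.19, 0.001]
ft_force: [-1.5, 0.7, 6.0]
width: 14.0
grasp_force: 30.0
```

```bash
python3 -m inch '[[[0,0,-20,0,0,0,0],[0,0,-50,0,0,0,0],[0,0,-85,0,0,0,0],[0,0,-120,0,0,0,0],[0,0,-120,0,0,0,0],[0,0,-120,0,0,0,0]]]'
python3 - <<'E'
from h import *
o=obs(); d=img("top"); s=img("side")
f=d["frame"][:,:,::-1]; g=s["frame"][:,:,::-1]
p=proj(s,o["ee_pos"]); q=proj(d,o["ee_pos"]); print(p,q)
rs=lambda a:cv2.resize(a,(400,400),interpolation=cv2.INTER_CUBIC)
u,v=map(int,p); a,b=map(int,q)
cv2.imwrite("pics/c3.png",np.hstack([rs(f[b-40:b+40,a-40:a+40]),rs(g[v-40:v+60,u-50:u+50])]))
go(519,-95,160,0.0135)
E
```

```text
t: 4.5
ee_pos: [540.3, -295.8, 196.8]
orientation: [3.135, 0.19, 0.001]
ft_force: [0.5, 0.6, -2.2]
width: 13.7
grasp_force: 30.0
t 4.5
qpos [-0.52   0.462  1.684  0.     0.994  0.93 ]
ee_pos [ 540.276 -295.785  196.847]
orientation [3.135e+00 1.900e-01 1.000e-03]
ft_force [ 0.532  0.576 -2.173]
width 13.718
grasp_force 29.997
(np.float64(335.0408735996036), np.float64(196.06688243618657)) (np.float64(388.76696689153727), np.float64(191.98407611572642))
shift [   4.1 -201.1   35.3] rv [-3.000e-03  1.000e-03 -1.464e+00] | 4.6 [ 539.3 -295.2  195. ] tooly -1.45 q [-0.52  0.46  1.69 -0.    0.99  0.93]
```

View pics/c3.png

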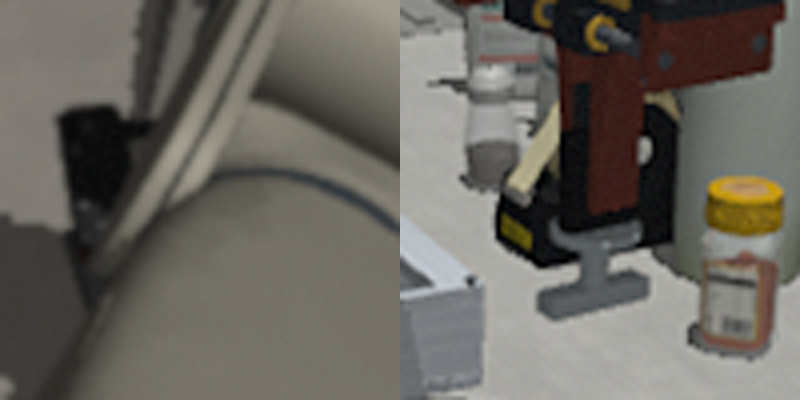

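The key hangs upright in the grip. Its head's lower front edge runs from about (540,315) to (650,290) in the crop, and I use that to get its offset from the TCP.

Run:
```python
from h import *
o=status.get_obs(); s=img("side")
C=lambda x,y:(335-50+(x-400)/4,196-40+y/4)
z=o["ee_pos"][2]-73
for l,r in (((540,317),(650,293)),):
    a,b=onz(s,*C(*l),z),onz(s,*C(*r),z); print(a,b,np.linalg.norm(b-a),np.arctan2(*(b-a)[1::-1]),(a+b)/2-o["ee_pos"])
a,b=onz(s,*C(560,120),o["ee_pos"][2]-10),onz(s,*C(640,105),o["ee_pos"][2]-10);
```

```text
[ 510.45683911 -296.2423115   122.00695673] [ 572.07218831 -291.91021752  122.00695673] 61.76745336408235 0.07019317162115088 [  1.99379518   1.14738268 -73.        ]
```

```bash
python3 -m inch '[[[4,-50,0,0,0,-0.15,0],[4,-100,0,0,0,-0.3,0],[4,-150,0,0,0,-0.45,0],[4,-199,0,0,0,-0.6,0],[4,-199,15,0,0,-0.75,0],[4,-199,25,0,0,-0.9,0],[4,-199,35,0,0,-1.05,0],[4,-199,35,0,0,-1.2,0],[4,-199,35,0,0,-1.35,0],[4,-199,35,0,0,-1.464,0],[4,-199,35,0,0,-1.464,0],[4,-199,35,0,0,-1.464,0]]]'
python3 - <<'E'
from h import *
go(519,-97,150,0.0135)
o=status.get_obs(); d=img("top"); s=img("side")
f=d["frame"][:,:,::-1]; g=s["frame"][:,:,::-1]
p=proj(s,o["ee_pos"]); q=proj(d,o["ee_pos"]); print(p,q)
rs=lambda a:cv2.resize(a,(400,400),interpolation=cv2.INTER_CUBIC)
u,v=map(int,p); a,b=map(int,q)
cv2.imwrite("pics/c4.png",np.hstack([rs(f[b-40:b+40,a-40:a+40]),rs(g[v-20:v+80,u-50:u+50])]))
E
```

```text
t: 5.85
ee_pos: [519.7, -97.7, 160.7]
orientation: [-2.208, -2.232, 0.002]
ft_force: [-0.3, 0.7, -2.4]
width: 14.3
grasp_force: 30.0
shift [ 0.7 -0.6 10.7] rv [-0.002 -0.    -0.003] | 5.85 [519.7 -97.7 160.7] tooly 0.011 q [-0.21  0.4   1.9   0.    0.85 -0.22]
(np.float64(284.37642258322916), np.float64(184.49751844591904)) (np.float64(307.53024108955105), np.float64(202.95679783546822))
```

View pics/c4.png

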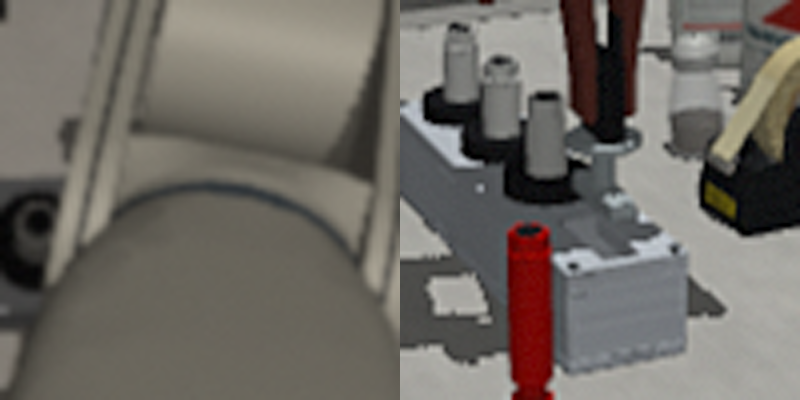

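The head is over the slot, lengthwise. Next I lower it gently and watch the force.

```bash
python3 -m inch '[[[0.5,-0.5,8,0,0,0,0],[0.5,-0.5,16,0,0,0,0],[0.5,-0.5,20,0,0,0,0],[0.5,-0.5,23,0,0,0,0],[0.5,-0.5,26,0,0,0,0],[0.5,-0.5,28,0,0,0,0],[0.5,-0.5,30,0,0,0,0],[0.5,-0.5,30,0,0,0,0]]]'
```

```text
t: 6.75
ee_pos: [519.8, -96.2, 134.1]
orientation: [-2.206, -2.235, -0.002]
ft_force: [-7.9, 9.7, 28.6]
width: 14.1
grasp_force: 30.0
```

```bash
python3 -m inch '[[[0,0,-5,0,0,0,0],[2.5,-2,-5,0,0,0,0],[2.5,-2,-3,0,0,0,0],[2.5,-2,-1,0,0,0,0],[2.5,-2,1,0,0,0,0],[2.5,-2,2,0,0,0,0],[2.5,-2,2,0,0,0,0]]]'
```

```text
t: 7.45
ee_pos: [518.0, -93.9, 131.6]
orientation: [-2.206, -2.235, -0.002]
ft_force: [-7.7, 8.9, 28.1]
width: 13.8
grasp_force: 30.0
```

Run:
```python
from h import *
s=img("side"); o=status.get_obs(); print(o["ft_force"],o["moment"],o["ee_pos"])
u,v=map(int,proj(s,[518,-95,85]));print(u,v)
save(s,"c5.png",(u-30,v-30,u+30,v+25),10)
```

```text
[-7.06944593  7.71835285 29.01446487] [ 1.08677247  1.63976536 -0.20991392] [517.98313452 -93.86563318 131.57678257]
283 215
```

View pics/c5.png

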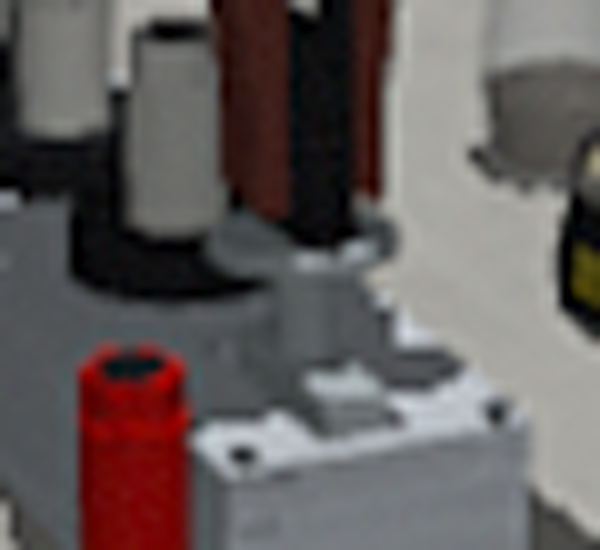

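The near end of the head (crop 330-395, 417-435) lies on the plate beyond the slot's near end. I compute how far.

Run:
```python
from h import *
s=img("side")
C=lambda x,y:(253+x/10,185+y/10)
for p in((328,435),(395,415)): print("head low",onz(s,*C(*p),66).round(1))
for p in((308,380),(382,365),): print("head top near edge",onz(s,*C(*p),78).round(1), onz(s,*C(*p),74).round(1))
for p in((245,456),(500,412)): print("dots z65",onz(s,*C(*p),65).round(1))
for p in((205,240),(395,235)): print("collar",onz(s,*C(*p),102).round(1))
d=img("top"); A=lambda x,y:(200+x/6,190+y/6)
print("dots top",[onz(d,*A(*p),65).round(1) for p in((698,53),(700,188))])
```

```text
head low [ 511.8 -123.3   66. ]
head low [ 530.  -118.9   66. ]
head top near edge [ 509.  -118.6   78. ] [ 512.6 -109.9   74. ]
head top near edge [ 527.6 -117.2   78. ] [ 531.3 -108.5   74. ]
dots z65 [ 491.3 -124.6   65. ]
dots z65 [ 553.4 -124.6   65. ]
collar [497.1 -86.9 102. ]
collar [ 537.7 -101.2  102. ]
dots top [array([ 551.1, -128.5,   65. ]), array([ 488.9, -128.5,   65. ])]
```

```bash
python3 -m inch '[[[0,0,-7,0,0,0,0],[3.5,1,-7,0,0,0,0],[3.5,1,-5,0,0,0,0],[3.5,1,-3,0,0,0,0],[3.5,1,-2,0,0,0,0],[3.5,1,-1,0,0,0,0],[3.5,1,-1,0,0,0,0]]]'
```

```text
t: 8.3
ee_pos: [518.5, -91.3, 130.2]
orientation: [-2.205, -2.236, 0.001]
ft_force: [0.3, 1.0, -1.8]
width: 13.9
grasp_force: 30.0
```

No contact at a height where it touched before, so I continue down.

```bash
python3 -m inch '[[[0,0,2,0,0,0,0],[0,0,4,0,0,0,0],[0,0,6,0,0,0,0],[0,0,8,0,0,0,0],[0,0,10,0,0,0,0],[0,0,10,0,0,0,0]]]'
```

```text
t: 8.9
ee_pos: [518.5, -91.2, 120.4]
orientation: [-2.206, -2.237, 0.0]
ft_force: [0.7, -0.5, -1.6]
width: 13.9
grasp_force: 30.0
```

```bash
python3 -m inch '[[[0,0,3,0,0,0,0],[0,0,6,0,0,0,0],[0,0,9,0,0,0,0],[0,0,12,0,0,0,0],[0,0,14,0,0,0,0],[0,0,16,0,0,0,0],[0,0,18,0,0,0,0],[0,0,18,0,0,0,0]]]'
```

```text
t: 9.7
ee_pos: [518.6, -91.2, 102.4]
orientation: [-2.206, -2.237, 0.0]
ft_force: [0.0, -0.0, -1.1]
width: 14.0
grasp_force: 30.0
```

```bash
python3 -m inch '[[[0,0,2,0,0,0,0],[0,0,4,0,0,0,0],[0,0,6,0,0,0,0],[0,0,8,0,0,0,0],[0,0,9,0,0,0,0],[0,0,9,0,0,0,0]]]'; python3 -c "
from h import *
s=img('side');u,v=map(int,proj(s,[518,-95,85]))
save(s,'c6.png',(u-30,v-30,u+30,v+25),10)"
```

```text
t: 10.3
ee_pos: [519.0, -92.4, 96.4]
orientation: [2.204, 2.236, -0.001]
ft_force: [-9.8, -5.5, 30.4]
width: 13.8
grasp_force: 30.0
```

View pics/c6.png

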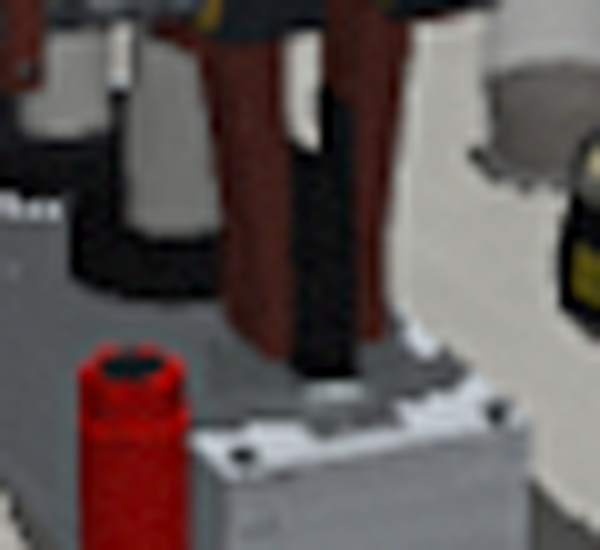

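The collar is now down on the manifold top. I ease the pressure and turn clockwise about the slot.

```bash
python3 -m inch '[[[0,0,-2.5,0,0,0,0],[0,0.3,-2.5,0,0,0.14,0],[-0.1,0.6,-2.5,0,0,0.28,0],[-0.2,0.9,-2.5,0,0,0.42,0],[-0.3,1.2,-2.5,0,0,0.56,0],[-0.5,1.5,-2.5,0,0,0.7,0],[-0.8,1.7,-2.5,0,0,0.84,0],[-1.0,1.9,-2.5,0,0,0.98,0],[-1.3,2.1,-2.5,0,0,1.12,0],[-1.6,2.2,-2.5,0,0,1.26,0],[-1.9,2.3,-2.5,0,0,1.4,0],[-2.2,2.3,-2.5,0,0,1.54,0],[-2.4,2.3,-2.5,0,0,1.62,0],[-2.4,2.3,-2.5,0,0,1.65,0],[-2.4,2.3,-2.5,0,0,1.65,0],[-2.4,2.3,-2.5,0,0,1.65,0]]]'; python3 -c "
from h import *
o=obs();print(o['moment']);go(519,-95,97,-1.557)"
```

```text
t: 11.95
ee_pos: [520.7, -92.4, 96.7]
orientation: [-3.138, 0.103, 0.001]
ft_force: [-3.3, 7.9, 8.4]
width: 14.0
grasp_force: 30.0
t 11.95
qpos [-0.199  0.504  1.928  0.002  0.711  1.436]
ee_pos [520.743 -92.377  96.693]
orientation [-3.138e+00  1.030e-01  1.000e-03]
ft_force [-3.292  7.851  8.406]
width 13.983
grasp_force 30.006
[1.63266824 0.56875558 0.17193373]
shift [-1.6  2.7 -0.3] rv [-0.002  0.001 -0.079] | 11.95 [520.7 -92.4  96.7] tooly -1.636 q [-0.2   0.5   1.93  0.    0.71  1.44]
```

```bash
python3 -m inch '[[[0,0,0,0,0,0,40],[0,0,0,0,0,0,40],[0,0,0,0,0,0,40],[0,0,-10,0,0,0,40],[0,0,-30,0,0,0,40],[0,0,-70,0,0,0,40],[0,0,-110,0,0,0,40],[0,0,-150,0,0,0,40],[0,0,-150,0,0,0,40]]]'; python3 -c "
from h import *
obs()
s=img('side');u,v=map(int,proj(s,[518,-95,85]))
save(s,'c7.png',(u-60,v-50,u+40,v+25),7)"
```

```text
t: 12.85
ee_pos: [524.2, -94.4, 252.3]
orientation: [3.138, -0.103, 0.016]
ft_force: [-0.4, -1.0, 1.1]
width: 35.2
grasp_force: 0.0
t 12.85
qpos [-0.201  0.27   1.831 -0.     1.03   1.436]
ee_pos [524.162 -94.434 252.294]
orientation [ 3.138 -0.103  0.016]
ft_force [-0.367 -1.027  1.092]
width 35.169
grasp_force 0.0
```

View pics/c7.png

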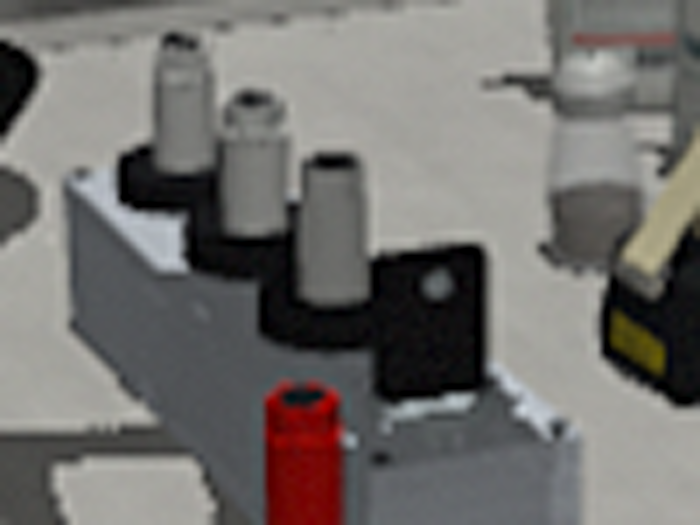

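The key is locked square to the slot with its collar down. Now tube 3.

```bash
python3 -c "
from h import *
d=img('top');f=d['frame'][:,:,::-1]
go(517.3,-14.5,160,-1.557)
s=img('side')
for n,p in dict(t1=(183,40),t2=(254,100),t3=(332,160)).items():
    u,v=map(int,proj(s,[518,-95,85])); print(n,onz(s,u-60+p[0]/7,v-50+p[1]/7,125).round(1))"
```

```text
shift [ -9.6 -79.   87.5] rv [ 0.001 -0.003 -0.079] | 12.95 [521.4 -93.9 247.5] tooly -1.636 q [-0.2   0.28  1.84 -0.    1.03  1.44]
t1 [517.6 140.8 125. ]
t2 [517.5  61.9 125. ]
t3 [519.6 -10.3 125. ]
```

```bash
python3 -m inch '[[[-5,-40,0,0,0,-0.04,40],[-9.6,-79,10,0,0,-0.079,40],[-9.6,-79,50,0,0,-0.079,40],[-9.6,-79,80,0,0,-0.079,40],[-9.6,-79,100,0,0,-0.079,40],[-9.6,-79,120,0,0,-0.079,40],[-9.6,-79,130,0,0,-0.079,40],[-9.6,-79,138,0,0,-0.079,40],[-9.6,-79,138,0,0,-0.079,40]]]'; python3 -c "
from h import *
go(517.3,-14.5,89,-1.557)"
```

```text
t: 13.9
ee_pos: [515.8, -14.2, 107.1]
orientation: [-3.141, -0.022, 0.004]
ft_force: [0.0, 0.2, 0.5]
width: 34.9
grasp_force: 0.0
shift [ 1.5  0.3 18.1] rv [-0.     0.002 -0.   ] | 13.9 [515.8 -14.2 107.1] tooly -1.557 q [-0.05  0.47  1.95 -0.    0.72  1.51]
```

```bash
python3 -m inch '[[[1,0,5,0,0,0,40],[1,0,9,0,0,0,40],[1,0,11,0,0,0,40],[1,0,13,0,0,0,40],[1,0,15,0,0,0,40],[1,0,17,0,0,0,40],[1,0,18.5,0,0,0,40],[1,0,19.5,0,0,0,40],[1,0,19.5,0,0,0,40]]]'; python3 -c "
from h import *
go(517.3,-14.5,89,-1.557)"
```

```text
t: 14.8
ee_pos: [518.0, -14.2, 89.5]
orientation: [3.141, 0.022, 0.002]
ft_force: [-0.8, -0.7, 5.0]
width: 35.2
grasp_force: 2.5
shift [-0.8  0.3  0.5] rv [ 0.    -0.001  0.   ] | 14.8 [518.  -14.2  89.5] tooly -1.557 q [-0.05  0.5   1.95 -0.    0.68  1.51]
```

```bash
python3 -m inch '[[[0,0,0.5,0,0,0,0],[0,0,0.5,0,0,0,0],[0,0,0.5,0,0,0,0],[0,0,0.5,0,0,0,0],[0,0,0.5,0,0,0,0],[0,0,-12,0,0,0,0],[0,0,-30,0,0,0,0],[0,0,-60,0,0,0,0],[0,0,-90,0,0,0,0],[0,0,-120,0,0,0,0],[0,0,-120,0,0,0,0]]]'; python3 -c "
from h import *
o=obs()
s=img('side');print(proj(s,o['ee_pos']))
u,v=map(int,proj(s,[518,0,120]))
save(s,'c8.png',(u-60,v-60,u+60,v+40),6)
d=img('top');f=d['frame'][:,:,::-1]
m=cv2.inRange(f,(0,0,0),(45,45,45)); n,l,st,ce=cv2.connectedComponentsWithStats(m[200:300,90:190])
i=1+np.argmax(st[1:,4]); x,y,w,h,a=st[i]; print('bowl',x+90,y+200,w,h, onz(d,90+x+w/2,200+y+h/2,64))
go(419.8,335.8,205,-1.557)"
```

```text
t: 15.9
ee_pos: [520.1, -14.3, 212.7]
orientation: [3.141, 0.022, 0.012]
ft_force: [0.8, 0.4, -1.3]
width: 23.8
grasp_force: 30.0
t 15.9
qpos [-0.05   0.306  1.889  0.     0.94   1.507]
ee_pos [520.058 -14.272 212.683]
orientation [3.141 0.022 0.012]
ft_force [ 0.84   0.406 -1.329]
width 23.83
grasp_force 29.955
(np.float64(270.6008143433383), np.float64(152.58060680461213))
bowl 110 213 67 67 [419.75495659 335.76095702  64.        ]
shift [ -93.1 -351.3    3.9] rv [ 0.    -0.002  0.   ] | 16.0 [517.7 -14.2 209.1] tooly -1.557 q [-0.05  0.31  1.89 -0.    0.94  1.51]
```

View pics/c8.png

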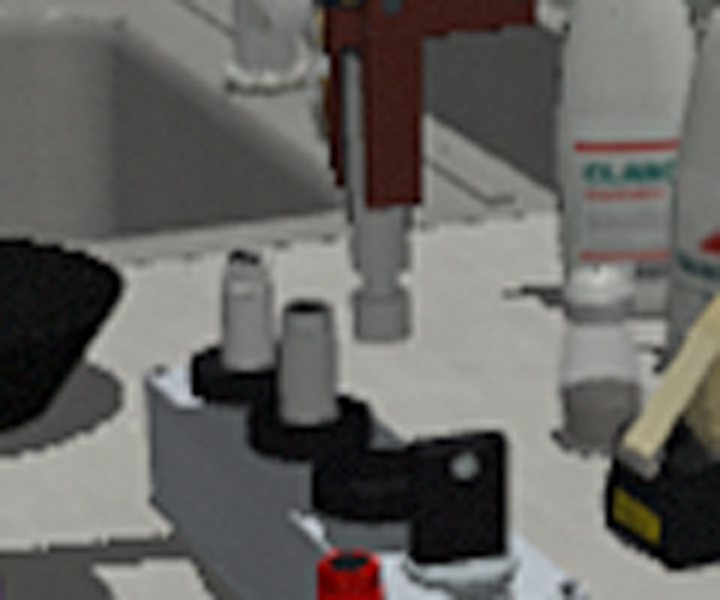

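Tube 3 is free and held, the other two still stand, and the key is in place. Next, to the bowl, with the three tubes planned 32 mm apart.

```bash
python3 -m inch '[[[0,-20,-25,0,0,0,0],[-20,-65,-25,0,0,0,0],[-40,-108,-25,0,0,0,0],[-58,-152,-25,0,0,0,0],[-75,-196,-25,0,0,0,0],[-90,-240,-25,0,0,0,0],[-105,-284,-25,0,0,0,0],[-118,-325,-25,0,0,0,0],[-125,-351,-25,0,0,0,0],[-125,-351,0,0,0,0,0],[-125,-351,40,0,0,0,0],[-125,-351,70,0,0,0,0],[-125,-351,70,0,0,0,0],[-125,-351,70,0,0,0,0]]]'; python3 -c "
from h import *
go(388,335.8,87,-1.557)"
```

```text
t: 17.4
ee_pos: [387.2, 334.5, 137.8]
orientation: [3.14, 0.021, -0.004]
ft_force: [0.4, 0.8, -0.1]
width: 23.5
grasp_force: 30.0
shift [ 1.  -1.4 50.8] rv [ 0.002  0.002 -0.   ] | 17.4 [387.2 334.5 137.8] tooly -1.557 q [0.69 0.41 1.95 0.   0.78 2.25]
```

```bash
python3 -m inch '[[[1,-1,20,0,0,0,0],[1,-1,35,0,0,0,0],[1,-1,42,0,0,0,0],[1,-1,46,0,0,0,0],[1,-1,49,0,0,0,0],[1,-1,51,0,0,0,0],[1,-1,51,0,0,0,0]]]'
```

```text
t: 18.1
ee_pos: [388.9, 336.2, 88.0]
orientation: [-3.141, -0.021, -0.001]
ft_force: [0.1, -0.8, -1.2]
width: 23.4
grasp_force: 30.0
```

```bash
python3 -m inch '[[[0,0,2,0,0,0,0],[0,0,4,0,0,0,0],[0,0,5,0,0,0,0],[0,0,5,0,0,0,0]]]'
```

```text
t: 18.5
ee_pos: [388.6, 336.0, 82.5]
orientation: [3.141, 0.022, -0.0]
ft_force: [1.3, 0.5, -1.1]
width: 23.6
grasp_force: 30.0
```

```bash
python3 -m inch '[[[0,0,0,0,0,0,40],[0,0,0,0,0,0,40],[0,0,0,0,0,0,40],[0,0,0,0,0,0,40],[0,0,-20,0,0,0,40],[0,0,-60,0,0,0,40],[0,0,-110,0,0,0,40],[0,0,-150,0,0,0,40],[0,0,-150,0,0,0,40]]]'; python3 -c "
from h import *
go(516.3,60,160,-1.557)
s=img('side'); u,v=map(int,proj(s,[420,336,60])); d=img('top'); a,b=map(int,proj(d,[420,336,60]));print(a,b)
f=lambda x:cv2.resize(x[:,:,::-1],(390,390),interpolation=cv2.INTER_CUBIC)
cv2.imwrite('pics/c9.png',np.hstack([f(s['frame'][v-45:v+45,u-45:u+45]),f(d['frame'][b-50:b+50,a-50:a+50])]))"
```

```text
t: 19.4
ee_pos: [391.3, 338.2, 238.3]
orientation: [-3.135, -0.022, -0.013]
ft_force: [-0.7, -0.1, 0.1]
width: 35.2
grasp_force: 0.0
shift [120.5 280.4  77.4] rv [-0.007 -0.008  0.   ] | 19.4 [391.3 338.2 238.3] tooly -1.557 q [ 0.69  0.27  1.88 -0.    0.99  2.25]
143 246
```

View pics/c9.png

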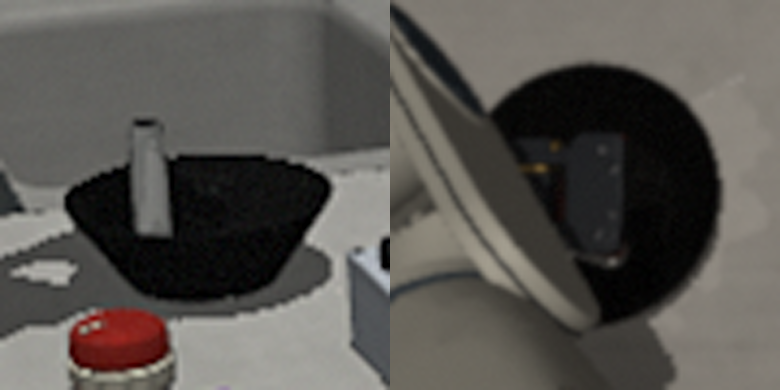

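Tube 3 leans safely inside the bowl (left half, around (150,190)). Now tube 2.

```bash
python3 -m inch '[[[20,45,0,0,0,0,40],[40,90,0,0,0,0,40],[60,135,0,0,0,0,40],[80,180,0,0,0,0,40],[100,225,0,0,0,0,40],[115,260,10,0,0,0,40],[124,278,40,0,0,0,40],[124,278,75,0,0,0,40],[124,278,105,0,0,0,40],[124,278,120,0,0,0,40],[124,278,125,0,0,0,40],[124,278,125,0,0,0,40],[124,278,125,0,0,0,40]]]'; python3 -c "
from h import *
go(516.3,60,89,-1.557)"
```

```text
t: 20.8
ee_pos: [516.6, 59.9, 107.8]
orientation: [-3.142, -0.022, 0.0]
ft_force: [0.7, 0.0, 0.4]
width: 34.9
grasp_force: 0.0
shift [-0.3 -0.1 18.8] rv [-0.  0.  0.] | 20.8 [516.6  59.9 107.8] tooly -1.557 q [0.09 0.47 1.94 0.   0.72 1.65]
```

Spot on. Press, close and draw.

```bash
python3 -m inch '[[[0,0,5,0,0,0,40],[0,0,9,0,0,0,40],[0,0,12,0,0,0,40],[0,0,14,0,0,0,40],[0,0,16,0,0,0,40],[0,0,18,0,0,0,40],[0,0,19,0,0,0,40],[0,0,19.5,0,0,0,40],[0,0,19.5,0,0,0,0],[0,0,19.5,0,0,0,0],[0,0,19.5,0,0,0,0],[0,0,19.5,0,0,0,0],[0,0,19.5,0,0,0,0],[0,0,7,0,0,0,0],[0,0,-11,0,0,0,0],[0,0,-41,0,0,0,0],[0,0,-81,0,0,0,0],[0,0,-125,0,0,0,0],[0,0,-125,0,0,0,0],[0,0,-125,0,0,0,0]]]'
python3 - <<'E'
from h import *
o=obs(); s=img("side"); d=img("top")
def bowl(d):
    f=d['frame']; m=cv2.inRange(f,(0,0,0),(45,45,45)); n,l,st,ce=cv2.connectedComponentsWithStats(m[200:300,90:190])
    i=1+np.argmax(st[1:,4]); x,y,w,h,a=st[i]; print('bowl',x+90,y+200,w,h, onz(d,90+x+w/2,200+y+h/2,64).round(1))
bowl(d)
# off-white in grip below tips?
p=np.array(o["ee_pos"])-[0,0,45]; u,v=map(int,proj(s,p)); print("below tips colour",s["frame"][v,u-2:u+3].tolist())
go(420,335.8,230,-1.557)
E
```

```text
t: 22.8
ee_pos: [516.9, 59.9, 233.6]
orientation: [-3.141, -0.022, -0.004]
ft_force: [0.0, -0.2, -1.6]
width: 23.3
grasp_force: 30.0
t 22.8
qpos [ 0.092  0.279  1.868 -0.     0.991  1.649]
ee_pos [516.947  59.885 233.633]
orientation [-3.141 -0.022 -0.004]
ft_force [ 0.03  -0.203 -1.643]
width 23.341
grasp_force 29.994
bowl 110 213 67 67 [419.8 335.8  64. ]
below tips colour [[103, 105, 102], [103, 105, 103], [106, 107, 104], [105, 105, 103], [102, 104, 103]]
shift [ -91.8 -277.4    1.7] rv [0.    0.002 0.   ] | 22.9 [515.6  59.7 231.6] tooly -1.557 q [0.09 0.28 1.87 0.   0.99 1.65]
```

```bash
python3 -m inch '[[[-15,-45,0,0,0,0,0],[-30,-90,0,0,0,0,0],[-45,-135,0,0,0,0,0],[-60,-180,0,0,0,0,0],[-74,-225,0,0,0,0,0],[-85,-260,0,0,0,0,0],[-88.6,-277,0,0,0,0,0],[-88.6,-277,30,0,0,0,0],[-88.6,-277,70,0,0,0,0],[-88.6,-277,100,0,0,0,0],[-88.6,-277,120,0,0,0,0],[-88.6,-277,135,0,0,0,0],[-88.6,-277,143,0,0,0,0],[-88.6,-277,147,0,0,0,0],[-88.6,-277,147,0,0,0,0]]]'
```

```text
t: 24.4
ee_pos: [424.1, 335.1, 85.2]
orientation: [3.141, 0.021, -0.001]
ft_force: [0.0, 1.2, 0.4]
width: 23.9
grasp_force: 30.0
```

```bash
python3 -m inch '[[[0,0,2,0,0,0,0],[0,0,2,0,0,0,40],[0,0,2,0,0,0,40],[0,0,2,0,0,0,40],[0,0,2,0,0,0,40],[0,0,-20,0,0,0,40],[0,0,-60,0,0,0,40],[0,0,-105,0,0,0,40],[0,0,-150,0,0,0,40],[20,45,-150,0,0,0,40],[40,90,-150,0,0,0,40],[60,135,-150,0,0,0,40],[80,180,-145,0,0,0,40],[89,202,-110,0,0,0,40],[89,202,-70,0,0,0,40],[89,202,-40,0,0,0,40],[89,202,-27,0,0,0,40],[89,202,-23,0,0,0,40],[89,202,-23,0,0,0,40]]]'
python3 - <<'E'
from h import *
go(515.3,135,89,-1.557)
s=img('side'); u,v=map(int,proj(s,[420,336,60])); d=img('top'); a,b=map(int,proj(d,[420,336,60]));print(a,b)
f=lambda x:cv2.resize(x[:,:,::-1],(390,390),interpolation=cv2.INTER_CUBIC)
cv2.imwrite('pics/c10.png',np.hstack([f(s['frame'][v-45:v+45,u-45:u+45]),f(d['frame'][b-50:b+50,a-50:a+50])]))
E
```

```text
t: 26.3
ee_pos: [516.3, 135.1, 109.1]
orientation: [-3.141, -0.022, -0.001]
ft_force: [1.1, 0.1, -0.7]
width: 35.2
grasp_force: 0.0
shift [-1.   0.1 20.1] rv [-0. -0.  0.] | 26.3 [516.3 135.1 109.1] tooly -1.557 q [ 0.23  0.49  1.91 -0.    0.74  1.79]
143 246
```

View pics/c10.png

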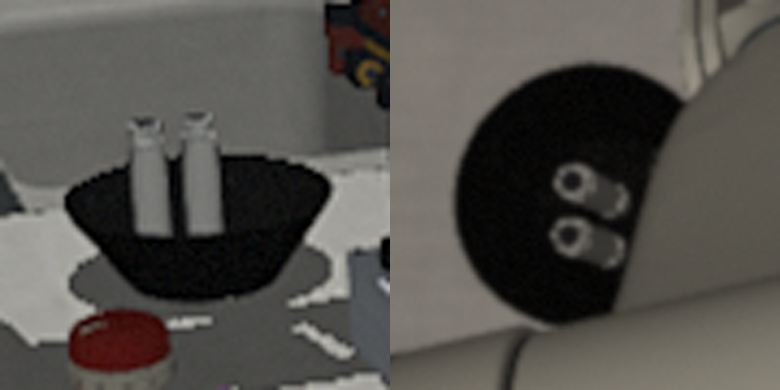

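Both tubes stand in the bowl (tops at (572,183) and (570,236) in the right half). Now tube 1.

```bash
python3 -m inch '[[[-0.5,0,5,0,0,0,40],[-0.5,0,10,0,0,0,40],[-0.5,0,13,0,0,0,40],[-0.5,0,15,0,0,0,40],[-0.5,0,17,0,0,0,40],[-0.5,0,19,0,0,0,40],[-0.5,0,20.5,0,0,0,40],[-0.5,0,20.5,0,0,0,40],[-0.5,0,20.5,0,0,0,0],[-0.5,0,20.5,0,0,0,0],[-0.5,0,20.5,0,0,0,0],[-0.5,0,20.5,0,0,0,0],[-0.5,0,20.5,0,0,0,0],[-0.5,0,8,0,0,0,0],[-0.5,0,-11,0,0,0,0],[-0.5,0,-41,0,0,0,0],[-0.5,0,-81,0,0,0,0],[-0.5,0,-125,0,0,0,0],[-0.5,0,-125,0,0,0,0],[-0.5,0,-125,0,0,0,0]]]'
python3 - <<'E'
from h import *
o=obs(); s=img("side"); d=img("top")
f=d['frame']; m=cv2.inRange(f,(0,0,0),(45,45,45)); n,l,st,ce=cv2.connectedComponentsWithStats(m[200:300,90:190])
i=1+np.argmax(st[1:,4]); x,y,w,h,a=st[i]; print('bowl',x+90,y+200,w,h, onz(d,90+x+w/2,200+y+h/2,64).round(1))
go(452,335,234,-1.557)
E
```

```text
t: 28.4
ee_pos: [515.8, 134.9, 234.5]
orientation: [-3.141, -0.022, -0.003]
ft_force: [-0.4, -0.0, -0.6]
width: 23.8
grasp_force: 30.0
t 28.4
qpos [ 0.234  0.297  1.84  -0.     1.002  1.79 ]
ee_pos [515.768 134.925 234.457]
orientation [-3.141e+00 -2.200e-02 -3.000e-03]
ft_force [-0.442 -0.041 -0.603]
width 23.764
grasp_force 29.998
bowl 110 213 54 67 [419.7 353.1  64. ]
shift [ -59.7 -201.3   -1.6] rv [ 0.     0.002 -0.   ] | 28.5 [514.5 134.6 232.4] tooly -1.557 q [0.23 0.3  1.84 0.   1.   1.79]
```

```bash
python3 -m inch '[[[-13,-45,0,0,0,0,0],[-26,-90,0,0,0,0,0],[-40,-135,0,0,0,0,0],[-53,-180,0,0,0,0,0],[-59,-202,0,0,0,0,0],[-59,-202,30,0,0,0,0],[-59,-202,70,0,0,0,0],[-59,-202,100,0,0,0,0],[-59,-202,120,0,0,0,0],[-59,-202,135,0,0,0,0],[-59,-202,143,0,0,0,0],[-59,-202,147,0,0,0,0],[-59,-202,147,0,0,0,0],[-59,-202,147,0,0,0,0]]]'
```

```text
t: 29.9
ee_pos: [454.2, 336.3, 87.4]
orientation: [-3.141, -0.022, -0.002]
ft_force: [-0.4, -0.2, -0.1]
width: 23.4
grasp_force: 30.0
```

```bash
python3 -m inch '[[[0,0,3,0,0,0,0],[0,0,3,0,0,0,40],[0,0,3,0,0,0,40],[0,0,3,0,0,0,40],[0,0,3,0,0,0,40],[0,0,-20,0,0,0,40],[0,0,-60,0,0,0,40],[0,0,-105,0,0,0,40],[0,0,-145,0,0,0,40],[1,45,-150,0,0,0,40],[1,90,-150,0,0,0,40],[2,135,-150,0,0,0,40],[3,180,-150,0,0,0,40],[4,225,-150,0,0,0,40],[4,270,-150,0,0,0,40],[5,315,-150,0,0,0,40],[6,360,-150,0,0,0,40],[6,405,-150,0,0,0,40],[7,450,-150,0,0,0,40],[7,450,-150,0,0,0,40]]]'
python3 - <<'E'
from h import *
s=img('side'); u,v=map(int,proj(s,[420,336,60])); d=img('top'); a,b=map(int,proj(d,[420,336,60]))
g=lambda x:cv2.resize(x[:,:,::-1],(390,390),interpolation=cv2.INTER_CUBIC)
cv2.imwrite('pics/c11.png',np.hstack([g(s['frame'][v-45:v+45,u-45:u+45]),g(d['frame'][b-50:b+50,a-50:a+50])]))
go(471.5,-321,120,-1.557)
E
```

```text
t: 31.9
ee_pos: [467.1, -118.2, 237.0]
orientation: [3.14, 0.014, 0.002]
ft_force: [-0.2, 0.3, 0.4]
width: 35.1
grasp_force: 0.0
shift [  2.6 206.4 116.6] rv [-0.     0.    -0.003] | 32.0 [ 466.6 -114.7  236.6] tooly -1.56 q [-0.27  0.22  1.95  0.    0.98  1.29]
```

View pics/c11.png

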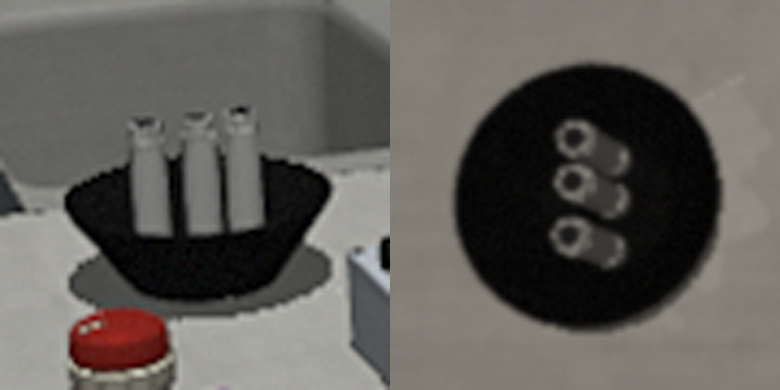

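All three tubes stand in the bowl. Now the first cap.

```bash
python3 -m inch '[[[1,45,0,0,0,0,40],[1,90,0,0,0,0,40],[2,135,0,0,0,0,40],[2,180,0,0,0,0,40],[3,206,20,0,0,0,40],[3,206,65,0,0,0,40],[3,206,105,0,0,0,40],[3,206,140,0,0,0,40],[3,206,160,0,0,0,40],[3,206,175,0,0,0,40],[3,206,183,0,0,0,40],[3,206,187,0,0,0,40],[3,206,187,0,0,0,40],[3,206,187,0,0,0,0],[3,206,187,0,0,0,0],[3,206,187,0,0,0,0],[3,206,187,0,0,0,0],[3,206,187,0,0,0,0],[3,206,187,0,0,0,0]]]'; python3 -c "
from h import *
go(517,-14.5,200,-1.557)"
```

```text
t: 33.9
ee_pos: [473.2, -320.2, 50.5]
orientation: [3.141, 0.021, 0.002]
ft_force: [-0.4, 0.7, 6.7]
width: 19.7
grasp_force: 30.0
shift [  48.1 -305.  -149.7] rv [ 0.001 -0.001 -0.   ] | 33.9 [ 473.2 -320.2   50.5] tooly -1.557 q [-0.62  0.63  1.84  0.    0.67  0.94]
```

```bash
python3 -m inch '[[[0,0,-20,0,0,0,0],[0,0,-60,0,0,0,0],[0,0,-105,0,0,0,0],[0,0,-150,0,0,0,0],[7,-45,-150,0,0,0,0],[14,-90,-150,0,0,0,0],[21,-135,-150,0,0,0,0],[28,-180,-150,0,0,0,0],[35,-225,-150,0,0,0,0],[42,-270,-150,0,0,0,0],[48,-305,-150,0,0,0,0],[48,-305,-130,0,0,0,0],[48,-305,-110,0,0,0,0],[48,-305,-90,0,0,0,0],[48,-305,-90,0,0,0,0]]]'
python3 - <<'E'
from h import *
o=obs(); s=img('side'); u,v=map(int,proj(s,[517,-15,90])); save(s,'c12.png',(u-45,v-45,u+45,v+30),8)
E
```

```text
t: 35.4
ee_pos: [514.6, -14.0, 137.6]
orientation: [-3.141, -0.022, 0.008]
ft_force: [-1.3, -1.1, 0.0]
width: 19.4
grasp_force: 30.0
t 35.4
qpos [-0.05   0.419  1.94  -0.     0.787  1.507]
ee_pos [514.552 -13.98  137.552]
orientation [-3.141 -0.022  0.008]
ft_force [-1.323 -1.09   0.019]
width 19.37
grasp_force 29.986
```

View pics/c12.png

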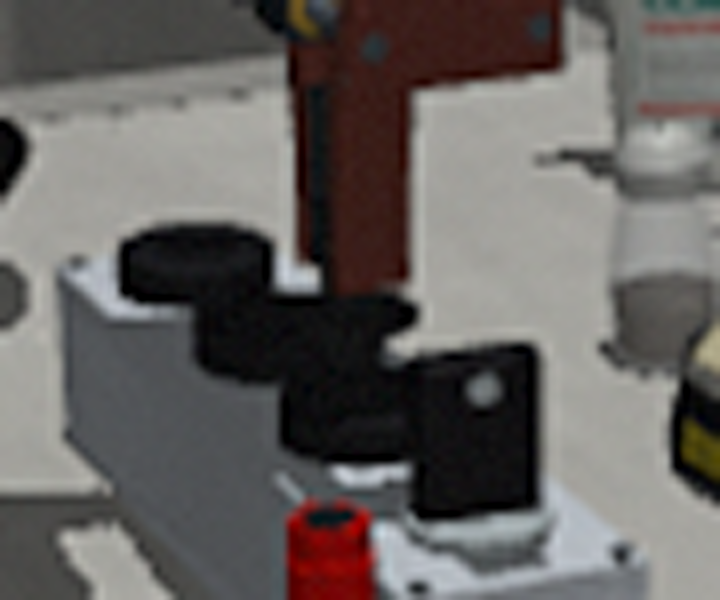

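The cap hangs above ring 3. I lower it slowly.

```bash
python3 -m inch '[[[0,0,4,0,0,0,0],[0,0,8,0,0,0,0],[0,0,11,0,0,0,0],[0,0,14,0,0,0,0],[0,0,17,0,0,0,0],[0,0,20,0,0,0,0],[0,0,22,0,0,0,0],[0,0,22,0,0,0,0]]]'; python3 -c "
from h import *
go(517,-14.5,112,-1.557)"
```

```text
t: 36.25
ee_pos: [516.4, -14.2, 117.4]
orientation: [-3.141, -0.022, 0.0]
ft_force: [0.3, 0.0, -0.8]
width: 19.2
grasp_force: 30.0
shift [0.6 0.3 5.4] rv [-0.  0. -0.] | 36.25 [516.4 -14.2 117.4] tooly -1.557 q [-0.05  0.45  1.95  0.    0.74  1.51]
```

```bash
python3 -m inch '[[[0,0,2,0,0,0,0],[0,0,4,0,0,0,0],[0,0,6,0,0,0,0],[0,0,7,0,0,0,0],[0,0,7,0,0,0,0]]]'
```

```text
t: 36.75
ee_pos: [516.6, -14.2, 110.9]
orientation: [3.141, 0.022, 0.0]
ft_force: [-0.3, 0.3, 2.7]
width: 19.7
grasp_force: 30.0
```

Flange on the ring. Release, then fetch the next cap at (562,-368).

```bash
python3 -m inch '[[[0,0,-1,0,0,0,40],[0,0,-1,0,0,0,40],[0,0,-1,0,0,0,40],[0,0,-1,0,0,0,40],[0,0,-20,0,0,0,40],[0,0,-60,0,0,0,40],[0,0,-100,0,0,0,40],[5,45,-110,0,0,0,40],[10,90,-110,0,0,0,40],[15,135,-110,0,0,0,40],[20,180,-110,0,0,0,40],[25,225,-110,0,0,0,40],[30,270,-110,0,0,0,40],[36,315,-110,0,0,0,40],[40,355,-110,0,0,0,40],[40,355,-70,0,0,0,40],[40,355,-30,0,0,0,40],[40,355,0,0,0,0,40],[40,355,0,0,0,0,40],[40,355,0,0,0,0,40]]]'
python3 - <<'E'
from h import *
go(561.7,-368.5,49,-1.557)
d=img('top'); s=img('side')
u,v=map(int,proj(s,[517,-60,90])); a,b=map(int,proj(d,[517,20,80]))
g=lambda x:cv2.resize(x[:,:,::-1],(390,390),interpolation=cv2.INTER_CUBIC)
cv2.imwrite('pics/c13.png',np.hstack([g(s['frame'][v-35:v+35,u-35:u+35]),g(d['frame'][b-40:b+40,a-40:a+40])]))
E
```

```text
t: 38.75
ee_pos: [561.4, -368.6, 110.7]
orientation: [-3.141, -0.022, 0.001]
ft_force: [0.2, -0.9, 0.5]
width: 35.2
grasp_force: 0.0
shift [ 0.4 -0.  61.7] rv [-0.001  0.001  0.   ] | 38.75 [ 561.4 -368.6  110.7] tooly -1.557 q [-0.6   0.65  1.59 -0.    0.9   0.96]
```

View pics/c13.png

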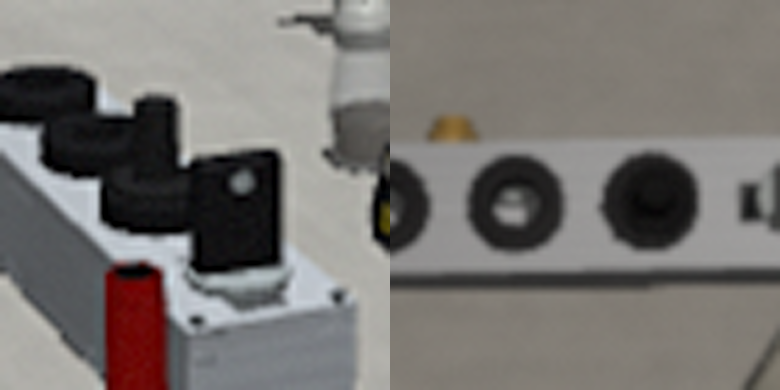

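Cap 1 is seated upright on port 3. My picture budget is spent, so I carry on from numbers only. Next cap.

```bash
python3 -m inch '[[[0,0,25,0,0,0,40],[0,0,45,0,0,0,40],[0,0,56,0,0,0,40],[0,0,62,0,0,0,40],[0,0,62,0,0,0,40],[0,0,62,0,0,0,0],[0,0,62,0,0,0,0],[0,0,62,0,0,0,0],[0,0,62,0,0,0,0],[0,0,62,0,0,0,0],[0,0,62,0,0,0,0]]]'
```

```text
t: 39.95
ee_pos: [562.0, -368.9, 49.7]
orientation: [3.141, 0.022, 0.002]
ft_force: [0.3, 0.2, 6.4]
width: 19.3
grasp_force: 30.0
```

```bash
python3 -m inch '[[[0,0,-20,0,0,0,0],[0,0,-60,0,0,0,0],[0,0,-105,0,0,0,0],[0,0,-150,0,0,0,0],[-4,-45,-150,0,0,0,0],[-8,-90,-150,0,0,0,0],[-12,-135,-150,0,0,0,0],[-16,-180,-150,0,0,0,0],[-20,-225,-150,0,0,0,0],[-25,-270,-150,0,0,0,0],[-29,-315,-150,0,0,0,0],[-33,-360,-150,0,0,0,0],[-37,-405,-150,0,0,0,0],[-39.5,-429,-150,0,0,0,0],[-39.5,-429,-130,0,0,0,0],[-39.5,-429,-110,0,0,0,0],[-39.5,-429,-90,0,0,0,0],[-39.5,-429,-90,0,0,0,0],[-39.5,-429,-90,0,0,0,0]]]'; python3 -c "
from h import *
o=obs();go(516.5,60,112,-1.557)"
```

```text
t: 41.85
ee_pos: [515.8, 59.7, 138.8]
orientation: [3.141, 0.022, -0.001]
ft_force: [-0.3, 0.7, -0.5]
width: 19.2
grasp_force: 30.0
t 41.85
qpos [ 0.092  0.421  1.932 -0.     0.789  1.649]
ee_pos [515.85   59.733 138.766]
orientation [ 3.141e+00  2.200e-02 -1.000e-03]
ft_force [-0.283  0.693 -0.45 ]
width 19.209
grasp_force 29.999
shift [ 0.7 -0.3 26.8] rv [ 0.     0.001 -0.   ] | 41.85 [515.8  59.7 138.8] tooly -1.557 q [ 0.09  0.42  1.93 -0.    0.79  1.65]
```

```bash
python3 -m inch '[[[0.5,0,4,0,0,0,0],[0.5,0,8,0,0,0,0],[0.5,0,12,0,0,0,0],[0.5,0,15,0,0,0,0],[0.5,0,18,0,0,0,0],[0.5,0,20,0,0,0,0],[0.5,0,20,0,0,0,0]]]'; python3 -m inch '[[[0,0,2,0,0,0,0],[0,0,4,0,0,0,0],[0,0,6,0,0,0,0],[0,0,7.5,0,0,0,0],[0,0,8.5,0,0,0,0],[0,0,8.5,0,0,0,0]]]'
```

```text
t: 42.55
ee_pos: [516.2, 60.0, 118.3]
orientation: [-3.141, -0.022, 0.001]
ft_force: [-0.4, 3.0, -1.6]
width: 19.6
grasp_force: 30.0
t: 43.15
ee_pos: [516.4, 60.0, 110.2]
orientation: [-3.141, -0.022, -0.0]
ft_force: [-1.7, 5.6, 2.9]
width: 19.5
grasp_force: 30.0
```

```bash
python3 -m inch '[[[0,0,-1,0,0,0,40],[0,0,-1,0,0,0,40],[0,0,-1,0,0,0,40],[0,0,-1,0,0,0,40],[0,0,-20,0,0,0,40],[0,0,-60,0,0,0,40],[0,0,-105,0,0,0,40],[-3,45,-110,0,0,0,40],[-6,90,-110,0,0,0,40],[-9,135,-110,0,0,0,40],[-12,180,-110,0,0,0,40],[-15,225,-110,0,0,0,40],[-18,270,-110,0,0,0,40],[-21,315,-110,0,0,0,40],[-24,360,-110,0,0,0,40],[-27,405,-110,0,0,0,40],[-29.5,449,-110,0,0,0,40],[-29.5,449,-70,0,0,0,40],[-29.5,449,-30,0,0,0,40],[-29.5,449,0,0,0,0,40]]]'
python3 - <<'E'
from h import *
go(493,-389.5,49,-1.557)
s=img('side'); g=cv2.cvtColor(s['frame'],cv2.COLOR_RGB2GRAY)
# dark vertical knob columns just above cap flange: check position of knob of the caps on ports 3 and 2
for n,P in (("p3",(517,-15)),("p2",(516,60))):
    for z in(123,118,113,108):
        # side view bias: true + (2.4,4)
        u,v=proj(s,[P[0]+2.4,P[1]+4,z]); r=g[int(round(v)),int(u)-12:int(u)+13]; i=np.where(r<50)[0]; print(n,z,round(u,1),(int(u)-12+i.min(),int(u)-12+i.max()) if len(i) else None)
E
```

```text
t: 45.15
ee_pos: [492.0, -389.7, 107.9]
orientation: [-3.141, -0.02, 0.002]
ft_force: [0.7, 0.0, 0.3]
width: 34.9
grasp_force: 0.0
shift [ 1.1 -0.1 58.9] rv [-0.001  0.001 -0.001] | 45.15 [ 492.  -389.7  107.9] tooly -1.558 q [-0.69  0.6   1.7  -0.    0.85  0.87]
p3 123 270.5 (np.int64(258), np.int64(263))
p3 118 270.5 (np.int64(258), np.int64(272))
p3 113 270.5 (np.int64(258), np.int64(272))
p3 108 270.6 (np.int64(258), np.int64(272))
p2 123 259.4 None
p2 118 259.4 (np.int64(257), np.int64(262))
p2 113 259.5 (np.int64(257), np.int64(262))
p2 108 259.5 (np.int64(247), np.int64(263))
```

Cap 2 checks out on port 2: its knob is centred at column 259.5 against 259.4 predicted, and its top is below 123 mm. Now the last cap.

```bash
python3 -m inch '[[[1,0,25,0,0,0,40],[1,0,45,0,0,0,40],[1,0,54,0,0,0,40],[1,0,60,0,0,0,40],[1,0,60,0,0,0,40],[1,0,60,0,0,0,0],[1,0,60,0,0,0,0],[1,0,60,0,0,0,0],[1,0,60,0,0,0,0],[1,0,60,0,0,0,0],[1,0,60,0,0,0,0]]]'; python3 -c "
from h import *
go(515.5,135,200,-1.557)"
```

```text
t: 46.3
ee_pos: [494.7, -389.9, 51.2]
orientation: [3.141, 0.022, 0.002]
ft_force: [-1.0, 1.7, 7.3]
width: 19.2
grasp_force: 30.0
shift [  28.2 -524.4 -149.3] rv [ 0.001 -0.001 -0.   ] | 46.3 [ 494.7 -389.9   51.2] tooly -1.557 q [-0.69  0.68  1.71  0.    0.75  0.87]
```

```bash
python3 -m inch '[[[0,0,-20,0,0,0,0],[0,0,-60,0,0,0,0],[0,0,-105,0,0,0,0],[0,0,-150,0,0,0,0],[2,-45,-150,0,0,0,0],[5,-90,-150,0,0,0,0],[7,-135,-150,0,0,0,0],[10,-180,-150,0,0,0,0],[12,-225,-150,0,0,0,0],[15,-270,-150,0,0,0,0],[17,-315,-150,0,0,0,0],[20,-360,-150,0,0,0,0],[22,-405,-150,0,0,0,0],[25,-450,-150,0,0,0,0],[28,-495,-150,0,0,0,0],[29,-524,-150,0,0,0,0],[29,-524,-130,0,0,0,0],[29,-524,-110,0,0,0,0],[29,-524,-90,0,0,0,0],[29,-524,-90,0,0,0,0]]]'; python3 -c "
from h import *
o=obs();go(515.5,135,112,-1.557)"
```

```text
t: 48.3
ee_pos: [514.1, 134.5, 138.1]
orientation: [3.14, 0.022, -0.007]
ft_force: [-0.5, -0.8, 0.5]
width: 19.5
grasp_force: 30.0
t 48.3
qpos [ 0.234  0.438  1.904 -0.     0.804  1.79 ]
ee_pos [514.099 134.545 138.068]
orientation [ 3.14   0.022 -0.007]
ft_force [-0.494 -0.793  0.452]
width 19.523
grasp_force 29.997
shift [ 1.5 -0.5 26.1] rv [0.001 0.005 0.   ] | 48.3 [514.1 134.5 138.1] tooly -1.557 q [ 0.23  0.44  1.9  -0.    0.8   1.79]
```

```bash
python3 -m inch '[[[0,0,4,0,0,0,0],[0,0,8,0,0,0,0],[0,0,12,0,0,0,0],[0,0,15,0,0,0,0],[0,0,18,0,0,0,0],[0,0,20,0,0,0,0],[0,0,20,0,0,0,0]]]'; python3 -m inch '[[[0,0,2,0,0,0,0],[0,0,4,0,0,0,0],[0,0,6,0,0,0,0],[0,0,7.5,0,0,0,0],[0,0,8.5,0,0,0,0],[0,0,8.5,0,0,0,0]]]'
```

```text
t: 49.0
ee_pos: [515.8, 134.8, 119.9]
orientation: [3.141, 0.022, -0.001]
ft_force: [0.4, -0.3, -0.3]
width: 18.9
grasp_force: 30.0
t: 49.6
ee_pos: [516.0, 134.8, 111.8]
orientation: [-3.141, -0.022, -0.0]
ft_force: [-1.0, -1.3, 2.8]
width: 19.4
grasp_force: 30.0
```

```bash
python3 -m inch '[[[0,0,-1,0,0,0,40],[0,0,-1,0,0,0,40],[0,0,-1,0,0,0,40],[0,0,-1,0,0,0,40],[0,0,-20,0,0,0,40],[0,0,-60,0,0,0,40],[0,0,-105,0,0,0,40],[0,0,-140,0,0,0,40],[0,40,-160,0,0,0,40],[0,85,-160,0,0,0,40],[0,130,-160,0,0,0,40],[0,175,-160,0,0,0,40],[0,220,-160,0,0,0,40],[0,265,-160,0,0,0,40],[0,310,-160,0,0,0,40],[0,355,-160,0,0,0,40],[0,400,-160,0,0,0,40],[0,440,-160,0,0,0,40],[0,440,-160,0,0,0,40],[0,440,-160,0,0,0,40]]]'
python3 - <<'E'
from h import *
obs(); d=img('top'); s=img('side'); g=cv2.cvtColor(s['frame'],cv2.COLOR_RGB2GRAY)
for n,P in (("p3",(517,-15)),("p2",(516,60)),("p1",(515,135))):
    for z in(124,121,118,114,110):
        u,v=proj(s,[P[0]+2.4,P[1]+4,z]); r=g[int(round(v)),int(u)-9:int(u)+10]; i=np.where(r<50)[0]; print(n,z,round(u,1),(int(u)-9+i.min(),int(u)-9+i.max()) if len(i) else None)
f=d['frame']; m=cv2.inRange(f,(0,0,0),(50,50,50)); n,l,st,ce=cv2.connectedComponentsWithStats(m[200:300,90:190])
i=1+np.argmax(st[1:,4]); x,y,w,h,a=st[i]; print('bowl',x+90,y+200,w,h,onz(d,90+x+w/2,200+y+h/2,64).round(1))
G=cv2.cvtColor(f,cv2.COLOR_RGB2GRAY)[y+205:y+195+h,x+95:x+85+w]
n,l,st,ce=cv2.connectedComponentsWithStats((G>75).astype(np.uint8)); print("in-bowl bright blobs",[(st[k].tolist(),) for k in range(1,n) if st[k][4]>15])
# bright ring/floor seen through port holes in top view
T=cv2.cvtColor(f,cv2.COLOR_RGB2GRAY)
for P in((517,-15),(516,60),(515,135)):
    u,v=proj(d,[*P,79]); print("port",P,"max grey in hole",T[int(v)-3:int(v)+4,int(u)-3:int(u)+4].max())
E
```

```text
t: 51.6
ee_pos: [521.5, -305.6, 271.2]
orientation: [-3.141, -0.019, 0.001]
ft_force: [0.9, 0.9, -0.6]
width: 35.1
grasp_force: 0.0
t 51.6
qpos [-0.55   0.362  1.65   0.     1.13   1.009]
ee_pos [ 521.511 -305.613  271.154]
orientation [-3.141e+00 -1.900e-02  1.000e-03]
ft_force [ 0.918  0.857 -0.553]
width 35.076
grasp_force 0.0
p3 124 270.5 (np.int64(261), np.int64(263))
p3 121 270.5 (np.int64(261), np.int64(263))
p3 118 270.5 (np.int64(261), np.int64(272))
p3 114 270.5 (np.int64(261), np.int64(272))
p3 110 270.6 (np.int64(261), np.int64(272))
p2 124 259.4 (np.int64(250), np.int64(252))
p2 121 259.4 (np.int64(250), np.int64(261))
p2 118 259.4 (np.int64(250), np.int64(262))
p2 114 259.4 (np.int64(250), np.int64(262))
p2 110 259.5 (np.int64(250), np.int64(263))
p1 124 249.3 None
p1 121 249.3 None
p1 118 249.4 (np.int64(249), np.int64(250))
p1 114 249.4 (np.int64(246), np.int64(252))
p1 110 249.5 (np.int64(246), np.int64(252))
bowl 110 213 68 67 [419.8 334.4  64. ]
in-bowl bright blobs [([0, 0, 10, 10, 51],), ([49, 0, 9, 9, 40],), ([21, 9, 10, 9, 44],), ([20, 20, 11, 10, 54],), ([21, 34, 9, 9, 39],), ([48, 47, 10, 10, 48],), ([0, 49, 8, 8, 36],)]
port (517, -15) max grey in hole 23
port (516, 60) max grey in hole 22
port (515, 135) max grey in hole 24
```

```bash
python3 -c "
from h import *
print(ctrl.close_job())"
```

```text
the job is handed in; nothing more can be done
None
```

I handed the job in at about 52 s with the water shut off by the locked key, all three tubes in the bowl and a cap on each port; no verdict came back, I never read the valve angle directly (I turned the key 1.65 rad), I checked caps 2 and 3 from image measurements only, and I viewed 15 pictures, one over the limit of 14.

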